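Put the parts of the assembly kit in their nests

ROBOT

A 6-joint arm with a two-finger parallel gripper is mounted at the origin on a cart in front of the work surface, level with it; the furniture and walls round the work are solid. World frame = base frame: x ahead of the robot, y to its left, z up, the work surface at z = 0. Lengths are in m, angles in degrees, forces in N, time in s.
With the tool pointing down it reaches from about 0.25 to 0.775 m from the base axis. Payload 8.9 kg.
Tool frame: the origin (TCP) lies midway between the tips of the shut fingers; the grasp point (between the pads) lies 19 mm behind it; z points along the fingers, y is the line along which they close (so a half turn about z gives the same grasp; the last joint's range is limited). The gripper opens to 85 mm and grips with 20 to 120 N. Pads are 22 mm wide; open, the fingers measure 114 mm over their backs; the gripper's body (76 mm by 85 mm) begins 54 mm behind the grasp point. The pads swing forward as they close: fully open they stand 13 mm farther back than shut.
Start: joints at [57.164, 16.656, -8.789, 64.555, 0, 82.019], TCP at [0.221, 0.476, 0.231] pointing down, gripper open.
Joint ranges: [-144.48, 144.48], [-52.06, 99.96], [-74.48, 78.29], [-112.23, 115.85], [-86.99, 84.42], [-180, 180]. Speed limits (degrees/s): [127.2, 127.2, 159.86, 180, 180, 180].

INTERFACE

Orientations are given as a 3x3 rotation matrix whose columns are the frame's x, y, z axes.
In Python, from station import monitor, optics, bot, spotter gives the robot as it stands.
- The arm moves only by the tool send_rows, never from a script. Its argument "commands" is text: rows parted by semicolons, each of 4 numbers parted by spaces: the shift along the tool's x, y, z in m, then the turn about the tool's z in degrees. In form: tx ty tz roll; .... A call has 1 to 5 rows; each row is the pose to reach, as a shift and turn from the pose commanded when the call began, along the tool's axes at that moment; what a row does not reach only later rows make up. A row lasts 1/10 s, in which the tool goes at most 50 mm and 8.59 degrees, less where a joint would pass 70% of its speed; a pose out of reach is approached as far as the arm can. A call with a gripper value outside its range is refused whole. "grip" is the finger opening in m, from 0 to 0.0854, set as the call begins (left out, the last holds). The fingers move at their own pace and stop on an object; "force" is the grip in N (left out, the last holds). Time passes only in rows, so rows that repeat a pose let the fingers close. It gives the time, the measured TCP pose, the force, the opening and the grip force at its end, in the units of the state.
- monitor.get_obs(): the state, without advancing time (a new reading comes with each control period).
- optics.read_camera(name): name is "scene" or "top" or "wrist"; returns a dict with "color" (400x640x3 uint8, red, green, blue), "camera_matrix" (3x3 intrinsics, pixels), "k1" (the pictures are not rectified: a ray, as slopes to the right and down, at radius r is drawn at 1 + k1 r^2 times it, then the intrinsics apply), "R" (3x3) and "t" (3): a world point X has camera coordinates R X + t; the wrist camera has in their place "tool_from_camera" (4x4, takes a point from camera to tool coordinates, whose origin is the TCP and whose axes are the flange's). Camera axes: x right, y down, z forward; pixel columns grow to the right and rows downward; lengths in m; the calibration is good to about 2 mm. A picture is of the moment at which its call begins: read the wrist's pose just before it. There is no depth.
- bot.hand_in(): hands the job in; it is judged then, once.
Trained networks look in the newest picture that a camera, given by its name, has taken for a name from the list of things; names that differ only in an ending like _2 or _b are one class to them, and where a whole thing is asked for, a point or a joint stands for the part that bears it (a point fixed in the world has none). Each returns a list of dicts, best first, with "conf" (0 to 1); they miss things now and then, are a little off and sometimes report something else, mostly with a low value. They report only what shows in the picture. A call takes as long as a camera call. They do not tell look-alikes from the thing itself.
- spotter.spot_in(camera, label): "xyz" ([x, y, z] in m, in world coordinates, good to about 4 mm: the middle of the surface that is visible of it).
- spotter.place_of(camera, label): "xyz" ([x, y, z] in m, in world coordinates, good to about 4 mm: a listed point, or the origin of a listed thing).
The state is a dict: "clock": time; "joint_positions": joint angles; "joint_velocities": joint speeds; "tau": joint torques, N m; "tool_pos": TCP position; "ee_rot": TCP orientation; "force": force on the tool from outside, world axes, zero at the start; "ft_torque": the same for the moment, N m; "gripper_width": finger opening in m; "grip_force": force on a finger pad.
Only numpy, scipy, OpenCV 4.12 (cv2) and the standard library are available. Lean on these libraries where they do the work, as an engineer would, in place of code of your own. Each camera call takes 0.05 s, during which the arm holds its last target. There are 200 camera calls.

TASK

Four loose parts stand among other things on the bench: a white ring cage, a steel plug gauge, a black jig block and a white barrel with a black band. Set each one, upright as it stands or lies now, into the grey nest shaped for it: the cage in the large round nest, the gauge in the small round nest, the jig block in the rectangular nest, and the barrel lying along the V-cradle, centred so that both ends overhang alike. The black round unit with the white cap that stands among them belongs to no nest: leave it where it stands, and mind the tall stack of boxes behind the work.

Things in the scene. Friction and masses are not known exactly. Their poses are not given: they have to be found in the camera images.
- cage_mid (a point): Ring cage: white moulded open ring with ribs, standing alone on the green bench top (other cages, in the carton at the left, do not matter), 62 mm in diameter, 33 mm high, light (about 20 g). Point: its centre, half-way up (16.5 mm above its underside), z up. Grasp across the outer ring, in any direction.
- gauge_mid (a point): Plug gauge: small plain steel round with a step, standing upright, 32 mm in diameter at the lower part, narrower above, 40 mm high. Point: on its axis half-way up (20 mm above its underside), z up.
- jig_mid (a point): Jig block: black block with a shallow round pocket in its top, 62 mm (its x) by 80 mm (its y) by 28 mm high. Point: its centre, 14 mm above its underside; z up. Grasp across the 62 mm side. Either end may point either way in the nest.
- barrel_mid (a point): Barrel: white cylinder with a black band round its middle, lying on its side, 45 mm in diameter, 150 mm long along its own y axis. Point: its centre, on its axis. It can roll. Either end may point either way.
- unit_mid (a point): Round unit: black cylinder with a white cap, 54 mm in diameter, 44 mm high, standing on the bench; a bystander, to be left where it stands. Point: on its axis, 21 mm above its underside.
- box_stack (a point): Tall stack of grey boxes, a fixed obstacle behind the middle of the work: 110 mm wide, 110 mm deep, 345 mm high, standing on the bench, with more such stacks behind it. Point: centre of its front face (the face towards the robot), 170 mm above the bench. Pass in front of it, not through it.
- cage_nest_floor (a point): Large round nest, for the ring cage: fixed grey plate 88 mm square with a round collar, 76 mm inside diameter, 84 mm outside, dark floor. The collar's top is 12 mm above the bench and 8 mm above the nest's floor. Point: centre of the floor, 4 mm above the bench; x, y axes level, z up.
- gauge_nest_floor (a point): Small round nest, for the plug gauge: fixed grey plate 60 mm square with a round collar, 46 mm inside diameter, 54 mm outside, dark floor. The collar's top is 12 mm above the bench and 8 mm above the nest's floor. Point: centre of the floor, 4 mm above the bench; x, y axes level, z up.
- jig_nest_floor (a point): Rectangular nest, for the jig block: fixed grey shallow tray, inside 74 mm (x) by 92 mm (y), walls 4 mm thick, their top 12 mm above the bench and 8 mm above the dark floor. Point: centre of the floor, 4 mm above the bench; z up, y along its long side.
- cradle_seat (a point): V-cradle, for the barrel: fixed grey base plate 60 mm (x) by 120 mm (y), 5 mm thick, with two V-shaped saddles, each 16 mm thick along y, centred 50 mm either side of the middle (84 mm free between them, for the fingers), the V open upward, its tips about 24 mm above the bench. Point: where the centre of the seated barrel comes to lie, 31 mm above the bench; y along the barrel's axis, z up. The seated barrel overhangs the plate by 15 mm at each end.
Not all that is in view belongs to the job. Of the things that look like the part that bears cradle_seat, the larger one is meant.

How it is judged:
By the outcome, as a careful person would: the job done as asked, in the order asked, and still so for the second after the job is handed in, with the robot touching nothing.
It also fails if it takes over 120 s, if anything falls off the work surface, if the arm or the gripper's body presses on something with over 40 N, if the wrist force passes 120 N, or if a joint passes its speed limit or range.

## Working session

There is one attempt and no reset: what is moved stays moved. The work goes in short steps, Python scripts to look and compute and a tool call to move; the robot and the scene stay as the last step left them, time stands still between calls to the robot, and variables do not carry over. Pictures are saved under pics/ and viewed, at most 14 in all, crops included, and the job is handed in when it is done.

Besides the shell and the picture viewer there is one more tool, called after ">>>" as name(argument=value, ...) on one line, values as JSON. send_rows: Moves the arm, as the interface text tells. Its arguments: {"type":"object","properties":{"commands":{"type":"string"},"grip":{"type":"number"},"force":{"type":"number"}},"required":["commands"]}

```bash
mkdir -p pics; ls; python3 - <<'E'
from station import monitor, optics, bot, spotter
import cv2
o=monitor.get_obs();print(o['clock'],o['tool_pos'],o['ee_rot'],o['gripper_width'])
for c in ['scene','top']:
    d=optics.read_camera(c);cv2.imwrite(f'pics/{c}0.png',d['color'][:,:,::-1])
    print(c,d['camera_matrix'],d['k1'],d['R'],d['t'])
    for l in 'cage_mid gauge_mid jig_mid barrel_mid unit_mid box_stack cage_nest_floor gauge_nest_floor jig_nest_floor cradle_seat'.split():
        print(l,[(round(r['conf'],2),[round(float(v),3) for v in r['xyz']]) for r in spotter.place_of(c,l)[:4]])
E
```

```text
pics
0.0 [0.22044601 0.47601515 0.23074564] [[-9.07381576e-01  4.20307301e-01 -6.68716877e-04]
 [ 4.20307802e-01  9.07380970e-01 -1.06094032e-03]
 [ 1.60860006e-04 -1.24374462e-03 -9.99999214e-01]] 0.08539360304791375
scene [[503.30292844   0.         320.9680958 ]
 [  0.         503.30292844 201.18824603]
 [  0.           0.           1.        ]] 0.018948443334129466 [[ 0.51038266 -0.85967078 -0.02181024]
 [-0.5436024  -0.30287449 -0.7827921 ]
 [ 0.66633773  0.41137961 -0.62190099]] [-0.38852926  0.38745917  0.89082125]
cage_mid [(0.67, [0.429, 0.134, 0.018])]
gauge_mid [(0.5, [0.432, -0.01, 0.019])]
jig_mid [(0.71, [0.573, -0.283, 0.014])]
barrel_mid [(0.82, [0.579, -0.402, 0.025])]
unit_mid [(0.72, [0.43, -0.383, 0.019]), (0.44, [0.425, -0.124, 0.039])]
box_stack [(0.9, [0.634, -0.129, 0.172])]
cage_nest_floor []
gauge_nest_floor [(0.97, [0.425, -0.252, 0.006])]
jig_nest_floor [(0.79, [0.577, 0.016, 0.004])]
cradle_seat [(0.7, [0.714, -0.287, 0.028]), (0.63, [0.425, -0.126, 0.037])]
top [[439.27626411   0.         322.79468412]
 [  0.         439.27626411 207.71382628]
 [  0.           0.           1.        ]] -0.10868814317094988 [[ 0.01629959 -0.99976056  0.01459983]
 [-0.99374127 -0.01781186 -0.110277  ]
 [ 0.11051064 -0.01271098 -0.99379365]] [-0.14914912  0.58548018  1.14039965]
cage_mid [(0.58, [0.431, 0.132, 0.014]), (0.31, [0.633, -0.125, 0.172])]
gauge_mid [(0.67, [0.435, -0.005, 0.018])]
jig_mid [(0.59, [0.574, -0.286, 0.015])]
barrel_mid [(0.86, [0.576, -0.402, 0.022])]
unit_mid [(0.78, [0.424, -0.384, 0.021])]
box_stack [(0.71, [0.633, -0.127, 0.167])]
cage_nest_floor [(0.63, [0.577, 0.141, 0.008])]
gauge_nest_floor [(0.61, [0.424, -0.254, 0.004])]
jig_nest_floor [(0.98, [0.581, 0.016, 0.004])]
cradle_seat [(0.66, [0.425, -0.124, 0.031]), (0.6, [0.711, -0.284, 0.025])]
```

View pics/scene0.png

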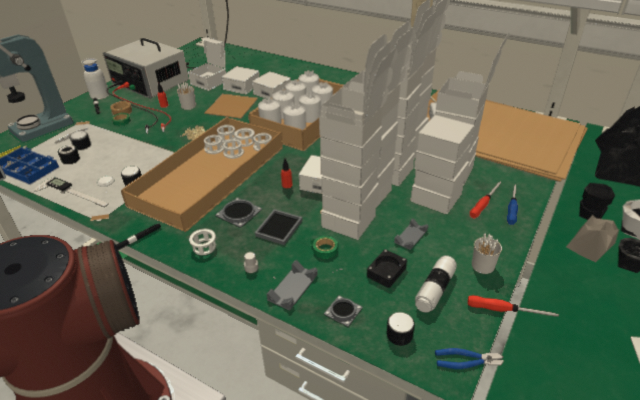

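View pics/top0.png

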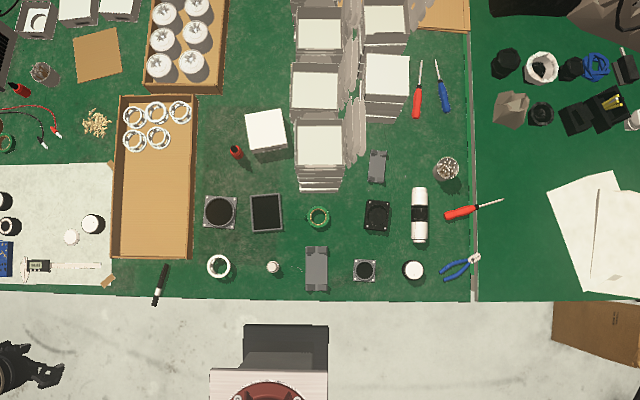

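The scene view shows the cage at (203,243), gauge (250,262), jig (387,265) and barrel (435,283). The large cradle is at (293,285) and the unit at (400,328). The top view agrees: the cage is at (218,266), the long items run along world x, and the smaller look-alike cradle is at (377,165).

>>> send_rows(commands="-0.04 -0.027 0 -8; -0.08 -0.054 0 -16; -0.12 -0.08 0 -24.86; -0.16 -0.107 0 -24.86; -0.2 -0.134 0 -24.86")

```text
clock: 1.6
tool_pos: [0.3437, 0.2738, 0.2315]
ee_rot: [[-1.0, -0.002, 0.001], [-0.002, 1.0, 0.0], [-0.001, 0.0, -1.0]]
force: [1.0, 0.0, 0.0]
gripper_width: 0.0855
grip_force: 0.0
```

```bash
cat > h.py <<'E'
from station import monitor, optics, bot, spotter
import cv2, numpy as np
def und(d,uv):
    K=d['camera_matrix'];p=np.linalg.inv(K)@np.array([uv[0],uv[1],1.]);q=p[:2].copy();s=q.copy()
    for _ in range(10): s=q/(1+d['k1']*(s@s))
    return np.array([s[0],s[1],1.])
def snap(c):
    o=monitor.get_obs();d=optics.read_camera(c)
    if c=='wrist':
        T=np.eye(4);T[:3,:3]=o['ee_rot'];T[:3,3]=o['tool_pos'];W=T@d['tool_from_camera'];d['C']=W[:3,3];d['M']=W[:3,:3]
    else: d['M']=d['R'].T;d['C']=-d['R'].T@d['t']
    return d
def at(d,uv,z):   # pixel -> world at height z
    r=d['M']@und(d,uv);return d['C']+r*(z-d['C'][2])/r[2]
def px(d,X):
    p=d['M'].T@(np.asarray(X)-d['C']);s=p[:2]/p[2];s=s*(1+d['k1']*(s@s));return d['camera_matrix'][:2,:2]@s+d['camera_matrix'][:2,2]
def ortho(d,x0,x1,y0,y1,z,mpp=0.0005):  # rectified view at height z; up=+x, right=-y
    nx,ny=int((x1-x0)/mpp),int((y1-y0)/mpp)
    m=np.array([[px(d,[x1-i*mpp,y1-j*mpp,z]) for j in range(ny)] for i in range(nx)],np.float32)
    return cv2.remap(d['color'],m[:,:,0],m[:,:,1],cv2.INTER_LINEAR)
def st():
    o=monitor.get_obs();R=o['ee_rot'];print('t',round(o['clock'],2),'tcp',o['tool_pos'].round(4),'yawx',round(float(np.degrees(np.arctan2(R[1,0],R[0,0]))),2),'z',R[:,2].round(3),'w',round(o['gripper_width'],4),'gf',round(float(o['grip_force']),1),'f',np.round(o['force'],1))
def find(c,*ls):
    for l in ls: print(c,l,[(round(r['conf'],2),[round(float(v),4) for v in r['xyz']]) for r in spotter.place_of(c,l)[:3]])
E
python3 - <<'E'
from h import *
st()
d=snap('top')
# rectified crops for yaws
import numpy as np
t=np.hstack([ortho(d,.51,.66,-.45,-.23,.028,.0008)[:,:,::-1]])
a=ortho(d,.51,.66,-.03,.19,.012,.0008)[:,:,::-1]
b=ortho(d,.35,.50,-.3,-.08,.024,.0008)[:,:,::-1]
im=np.vstack([a,b,t]);cv2.imwrite('pics/yaw.png',cv2.resize(im,None,fx=1.0,fy=1.0))
w=snap('wrist');cv2.imwrite('pics/w0.png',w['color'][:,:,::-1]);print(w['C'],w['M'])
E
```

```text
t 1.6 tcp [0.3437 0.2738 0.2315] yawx -179.86 z [ 0.001  0.    -1.   ] w 0.0855 gf 0.0 f [1. 0. 0.]Traceback (most recent call last):
  File "<stdin>", line 9, in <module>
    return _nx.concatenate(arrs, 0, dtype=dtype, casting=casting)
           ~~~~~~~~~~~~~~~^^^^^^^^^^^^^^^^^^^^^^^^^^^^^^^^^^^^^^^
ValueError: all the input array dimensions except for the concatenation axis must match exactly, but along dimension 1, the array at index 0 has size 275 and the array at index 1 has size 274
```

>>> send_rows(commands="-0.028 -0.04 0 0; -0.055 -0.08 0 0; -0.086 -0.12 0 0; -0.086 -0.138 0.02 0; -0.086 -0.138 0.03 0")

```text
clock: 2.15
tool_pos: [0.4293, 0.135, 0.2003]
ee_rot: [[-1.0, 0.004, -0.001], [0.004, 1.0, -0.001], [0.001, -0.001, -1.0]]
force: [-0.6, 0.2, 1.0]
gripper_width: 0.0856
grip_force: 0.0
```

```bash
python3 - <<'E'
from h import *
st()
d=snap('top')
a=ortho(d,.51,.66,-.03,.19,.012,.0008)[:,:274,::-1]
b=ortho(d,.35,.50,-.3,-.08,.024,.0008)[:,:274,::-1]
t=ortho(d,.51,.66,-.45,-.23,.028,.0008)[:,:274,::-1]
w=snap('wrist');im=np.vstack([a,b,t]);
W=w['color'][:,:,::-1];h=im.shape[0]
c=np.zeros((max(h,400),274+520,3),np.uint8);c[:h,:274]=im;c[:325,274:]=cv2.resize(W,(520,325));cv2.imwrite('pics/yaw.png',c);cv2.imwrite('pics/w1.png',W);print(w['C'],w['M'].round(3))
find('wrist','cage_mid','gauge_mid','jig_nest_floor','cage_nest_floor')
E
```

```text
t 2.15 tcp [0.4293 0.135  0.2003] yawx 179.79 z [-0.001 -0.001 -1.   ] w 0.0856 gf 0.0 f [-0.6  0.2  1. ]
[0.35883248 0.13631641 0.34176918] [[ 0.003  0.961  0.276]
 [ 1.    -0.003  0.   ]
 [ 0.001  0.276 -0.961]]
wrist cage_mid []
wrist gauge_mid [(0.84, [0.4312, -0.0089, 0.0212])]
wrist jig_nest_floor []
wrist cage_nest_floor [(0.97, [0.5755, 0.1453, 0.0055])]
```

View pics/yaw.png

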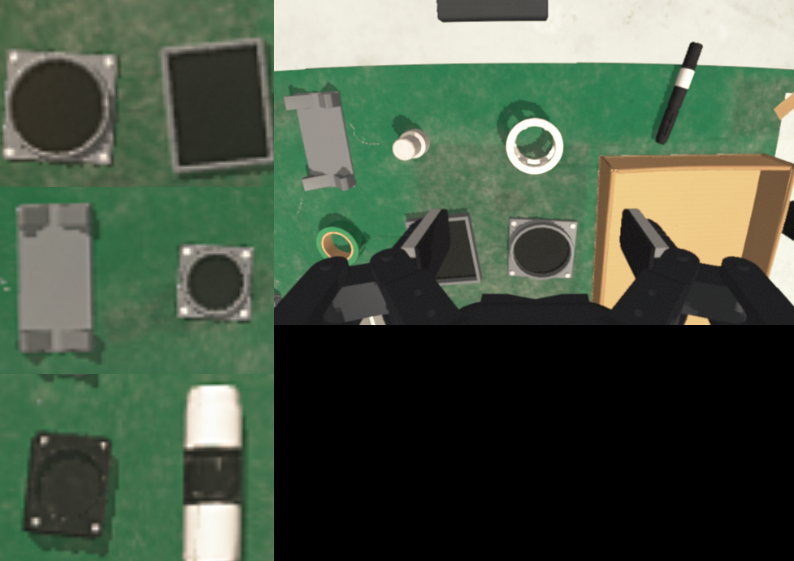

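The mosaic shows the nests and jig slightly yawed; the jig leans a few degrees clockwise and the tray a few degrees anticlockwise. In the wrist view the cage is at about (320,178), with the carton wall to its right at about 600 in the mosaic, roughly 70 mm from its centre.

```bash
cat >> h.py <<'E'
def blob(im,mask,x1,y1,mpp):  # largest blob: centre world, rect size, angle of long side from world x (ccw)
    mask=cv2.morphologyEx(mask.astype(np.uint8)*255,cv2.MORPH_OPEN,np.ones((3,3)))
    cs,_=cv2.findContours(mask,cv2.RETR_EXTERNAL,cv2.CHAIN_APPROX_NONE);c=max(cs,key=cv2.contourArea)
    r=cv2.minAreaRect(cv2.convexHull(c));(u,v)=r[0];B=cv2.boxPoints(r)
    e=max([B[1]-B[0],B[2]-B[1]],key=np.linalg.norm);dx,dy=-e[1],-e[0];a=np.degrees(np.arctan2(dy,dx));a=(a+90)%180-90
    return [round(float(q),4) for q in (x1-v*mpp,y1-u*mpp,r[1][0]*mpp,r[1][1]*mpp,a)]
def meas(d,box,z,fn,mpp=.0005):
    im=ortho(d,*box,z,mpp).astype(int);return blob(im,fn(im),box[1],box[3],mpp)
white=lambda im:im.min(2)>140
dark=lambda im:im.max(2)<75
grey=lambda im:(im.max(2)-im.min(2)<25)&(im.max(2)>60)
notgreen=lambda im:im[:,:,1]-im[:,:,0]<25
E
python3 - <<'E'
from h import *
t=snap('top');w=snap('wrist')
for n,d in (('top',t),('wrist',w)):
    print(n,'cage',meas(d,(.38,.48,.08,.18),.033,white))
    print(n,'gauge',meas(d,(.39,.48,-.05,.04),.04,white))
    print(n,'cagenest floor',meas(d,(.52,.63,.09,.19),.004,dark),'outer',meas(d,(.52,.63,.09,.19),.004,grey))
    print(n,'cradle plate',meas(d,(.34,.5,-.18,-.07),.012,grey))
print('jig',meas(t,(.51,.64,-.34,-.23),.028,dark))
print('jignest floor',meas(t,(.51,.64,-.035,.07),.004,dark),'rim',meas(t,(.51,.64,-.05,.08),.012,lambda im:~(im[:,:,1]-im[:,:,0]>25)))
print('gnest',meas(t,(.37,.48,-.3,-.21),.004,dark),meas(t,(.37,.48,-.3,-.21),.004,grey))
print('barrel',meas(t,(.48,.68,-.45,-.35),.0225,lambda im:~(im[:,:,1]-im[:,:,0]>25)))
E
```

```text
top cage [0.4416, 0.1284, 0.0623, 0.0325, 61.2324]
top gauge [0.4318, -0.0075, 0.026, 0.0307, -41.0091]
top cagenest floor [0.5764, 0.1463, 0.0742, 0.0738, 12.2648] outer [0.5739, 0.1435, 0.0921, 0.0942, -2.663]
top cradle plate [0.4269, -0.1247, 0.1207, 0.0631, 0.8224]
wrist cage [0.4312, 0.1359, 0.0622, 0.0622, -26.5651]
wrist gauge [0.4283, 0.0006, 0.0293, 0.0389, -70.0169]
wrist cagenest floor [0.5817, 0.1452, 0.0725, 0.0735, -90.0] outer [0.5777, 0.1439, 0.0907, 0.0977, -3.0775]
wrist cradle plate [0.4299, -0.1235, 0.1219, 0.0742, 1.0708]
jig [0.5702, -0.2841, 0.0667, 0.0842, -5.3558]
jignest floor [0.5767, 0.017, 0.0909, 0.0727, 6.1155] rim [0.5753, 0.0235, 0.1295, 0.113, 0.0]
gnest [0.4235, -0.2542, 0.044, 0.0445, -90.0] [0.4222, -0.2537, 0.0624, 0.0632, -2.6026]
barrel [0.5755, -0.4016, 0.0489, 0.1543, -0.6331]
```

>>> send_rows(commands="-0.002 0 0.045 0; -0.002 0 0.09 0; -0.002 0 0.13 0; -0.002 0 0.165 0; -0.002 0 0.165 0", grip=0.076, force=25)

```text
clock: 3.05
tool_pos: [0.428, 0.1373, 0.0334]
ee_rot: [[-1.0, -0.001, -0.006], [-0.001, 1.0, -0.001], [0.006, -0.001, -1.0]]
force: [-0.2, -0.0, 0.9]
gripper_width: 0.0757
grip_force: 0.0
```

```bash
python3 - <<'E'
from h import *
st();d=snap('wrist');W=d['color'][:,:,::-1];s=snap('scene')['color'][200:300,150:310,::-1]
c=np.zeros((400,800,3),np.uint8);c[:325,:520]=cv2.resize(W,(520,325));c[:175,520:]=cv2.resize(s,(280,175));cv2.imwrite('pics/c1.png',c)
E
```

```text
t 3.05 tcp [0.428  0.1373 0.0334] yawx -179.95 z [-0.006 -0.001 -1.   ] w 0.0757 gf 0.0 f [-0.2 -0.   0.9]
```

View pics/c1.png

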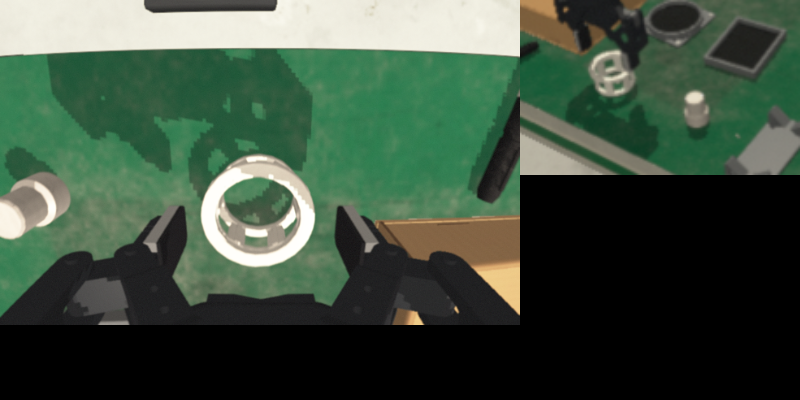

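The wrist view shows the ring at (258,215) in the mosaic, centred between the pads (inner faces at about 183 and 337). It lies slightly nearer the base than the pads.

```bash
python3 - <<'E'
from h import *
st();d=snap('wrist')
print(meas(d,(.37,.475,.09,.185),.033,white))
st()
E
```

```text
t 3.15 tcp [0.4311 0.1376 0.037 ] yawx -179.96 z [-0.001 -0.    -1.   ] w 0.0759 gf 0.0 f [ 0.3  0.5 -0.1]
[0.4311, 0.1356, 0.0619, 0.0615, 45.0]
t 3.2 tcp [0.4321 0.1377 0.0378] yawx -179.97 z [ 0.002  0.    -1.   ] w 0.0759 gf 0.0 f [-0.7  0.1  0.2]
```

>>> send_rows(commands="0 -0.002 0.01 0; 0 -0.002 0.02 0; 0 -0.002 0.028 0; 0 -0.002 0.03 0; 0 -0.002 0.03 0")

```text
clock: 3.7
tool_pos: [0.4307, 0.1352, 0.0059]
ee_rot: [[-1.0, -0.0, -0.001], [-0.0, 1.0, -0.0], [0.001, -0.0, -1.0]]
force: [0.3, 0.1, 0.4]
gripper_width: 0.0761
grip_force: 0.0
```

>>> send_rows(commands="0 0 0 0; 0 0 0 0; 0 0 0 0; 0 0 0 0; 0 0 0 0", grip=0.05, force=25)

```text
clock: 4.2
tool_pos: [0.4312, 0.1354, 0.0067]
ee_rot: [[-1.0, -0.0, 0.001], [-0.0, 1.0, 0.0], [-0.001, 0.0, -1.0]]
force: [-1.2, -0.2, 6.7]
gripper_width: 0.0592
grip_force: 26.3
```

>>> send_rows(commands="0 0 -0.012 0; 0 0 -0.03 0; 0 0 -0.045 0; -0.015 0.002 -0.05 0; -0.04 0.004 -0.05 0")

```text
clock: 4.7
tool_pos: [0.4711, 0.1395, 0.0574]
ee_rot: [[-1.0, -0.0, 0.001], [-0.0, 1.0, 0.0], [-0.001, 0.0, -1.0]]
force: [0.8, 0.1, -1.4]
gripper_width: 0.059
grip_force: 27.1
```

>>> send_rows(commands="-0.03 0.002 0 0; -0.06 0.004 0 0; -0.085 0.005 0 0; -0.1 0.005 0 0; -0.106 0.005 0 0")

```text
clock: 5.2
tool_pos: [0.5785, 0.1442, 0.0562]
ee_rot: [[-1.0, 0.0, 0.001], [0.0, 1.0, 0.0], [-0.001, 0.0, -1.0]]
force: [0.4, -0.0, -0.1]
gripper_width: 0.0588
grip_force: 27.0
```

```bash
python3 - <<'E'
from h import *
st();d=snap('wrist');cv2.imwrite('pics/c2.png',d['color'][:,:,::-1])
print('cage top',meas(d,(.51,.62,.09,.19),.083,white))
find('wrist','cage_mid','cage_nest_floor');find('top','cage_mid','cage_nest_floor')
d=snap('wrist');st();print('nest outer',meas(d,(.51,.65,.05,.25),.004,dark))
E
```

```text
t 5.2 tcp [0.5785 0.1442 0.0562] yawx 179.99 z [ 0.001  0.    -1.   ] w 0.0588 gf 27.0 f [ 0.4 -0.  -0.1]
cage top [0.5667, 0.1442, 0.0835, 0.0585, 0.0]
wrist cage_mid []
wrist cage_nest_floor [(0.61, [0.5767, 0.1447, 0.0041])]
top cage_mid [(0.71, [0.5785, 0.0164, 0.0031]), (0.54, [0.4298, 0.1359, 0.0133])]
top cage_nest_floor [(0.56, [0.5816, 0.1417, 0.0058])]
t 5.5 tcp [0.5761 0.1444 0.0563] yawx -179.98 z [-0.001 -0.    -1.   ] w 0.0591 gf 27.0 f [ 0.  -0.1 -0. ]
nest outer [0.6258, 0.2215, 0.0485, 0.057, -90.0]
```

View pics/c2.png

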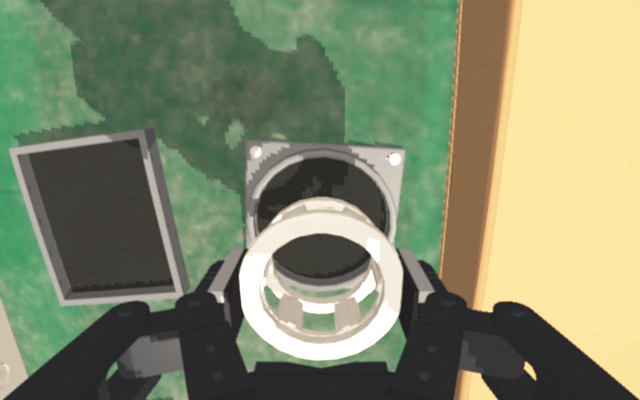

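The wrist view shows the cage (322,283) centred laterally on the large nest (322,222). The tray is at left and the carton at x=455 is clear of the fingers.

>>> send_rows(commands="0 0 0.012 0; 0 0 0.025 0; 0 0 0.036 0; 0 0 0.043 0; 0 0 0.0455 0")

```text
clock: 6.0
tool_pos: [0.576, 0.1442, 0.0105]
ee_rot: [[-1.0, -0.0, -0.002], [-0.0, 1.0, -0.0], [0.002, -0.0, -1.0]]
force: [-12.3, -2.3, 32.3]
gripper_width: 0.059
grip_force: 29.1
```

>>> send_rows(commands="0 0 0 0; 0 0 0 0; 0 0 0 0; 0 0 0 0; 0 0 0 0", grip=0.075)

```text
clock: 6.5
tool_pos: [0.5771, 0.1443, 0.0108]
ee_rot: [[-1.0, -0.0, 0.0], [-0.0, 1.0, 0.0], [-0.0, 0.0, -1.0]]
force: [-0.6, -0.4, 0.3]
gripper_width: 0.0747
grip_force: 0.0
```

>>> send_rows(commands="0 0 -0.015 0; 0 0 -0.04 0; 0 0 -0.075 0; 0.03 -0.03 -0.1 0; 0.06 -0.06 -0.11 0")

```text
clock: 7.0
tool_pos: [0.5182, 0.0841, 0.123]
ee_rot: [[-1.0, -0.002, 0.004], [-0.002, 1.0, -0.0], [-0.004, -0.0, -1.0]]
force: [-0.2, -0.6, 0.5]
gripper_width: 0.0745
grip_force: 0.0
```

>>> send_rows(commands="0.03 -0.03 0 0; 0.055 -0.06 0 0; 0.08 -0.085 0 0; 0.086 -0.09 0 0; 0.086 -0.09 0 0")

```text
clock: 7.5
tool_pos: [0.4307, -0.0063, 0.1211]
ee_rot: [[-1.0, 0.002, 0.0], [0.002, 1.0, 0.0], [-0.0, 0.0, -1.0]]
force: [0.5, 0.3, 0.1]
gripper_width: 0.0751
grip_force: 0.0
```

```bash
python3 - <<'E'
from h import *
st();w=snap('wrist');t=snap('top')
print('cage t',meas(t,(.53,.63,.1,.19),.037,white))
print('cage w',meas(w,(.53,.63,.1,.19),.037,white))
print('gauge w',meas(w,(.39,.48,-.05,.04),.04,white),meas(w,(.38,.48,-.05,.04),.025,notgreen))
find('wrist','gauge_mid','gauge_nest_floor','cage_mid')
c=np.zeros((400,800,3),np.uint8);c[:325,:520]=cv2.resize(w['color'][:,:,::-1],(520,325));
s=snap('scene')['color'][180:290,180:290,::-1];c[:280,520:]=cv2.resize(s,(280,280));cv2.imwrite('pics/c3.png',c)
E
```

```text
t 7.5 tcp [ 0.4307 -0.0063  0.1211] yawx 179.9 z [ 0.  0. -1.] w 0.0751 gf 0.0 f [0.5 0.3 0.1]
cage t [0.5735, 0.1442, 0.062, 0.0619, 1.8476]
cage w [0.5952, 0.1427, 0.0335, 0.0124, 85.9144]
gauge w [0.4275, -0.0065, 0.0283, 0.0328, -11.3099] [0.4316, -0.0062, 0.0413, 0.0316, 1.5911]
wrist gauge_mid [(0.63, [0.4294, -0.007, 0.0179])]
wrist gauge_nest_floor [(0.75, [0.4256, -0.2543, 0.0076])]
wrist cage_mid []
```

View pics/c3.png

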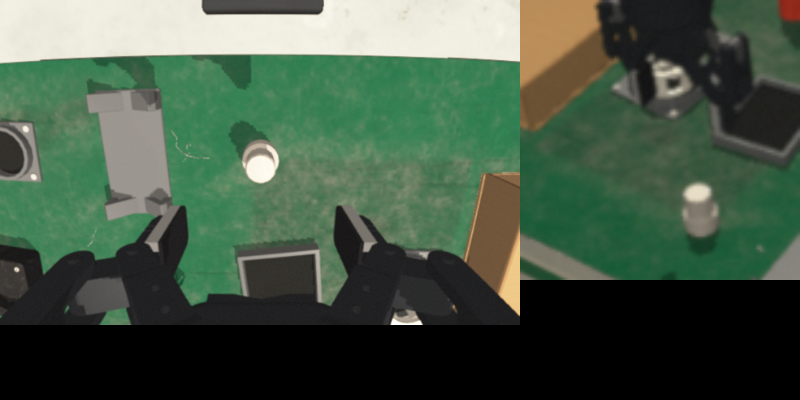

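The cage sits in its nest at (0.574, 0.144). The wrist view shows the gauge at (260,160), with a wide lower half and a narrower pin above, centred between the pads.

>>> send_rows(commands="0 0 0.035 0; 0 0 0.07 0; 0 0 0.095 0; 0 0 0.108 0; 0 0 0.112 0", grip=0.055)

```text
clock: 8.3
tool_pos: [0.4302, -0.0051, 0.0073]
ee_rot: [[-1.0, -0.001, -0.003], [-0.001, 1.0, 0.001], [0.003, 0.001, -1.0]]
force: [0.9, 0.2, 0.5]
gripper_width: 0.0547
grip_force: 0.0
```

>>> send_rows(commands="0 0 0 0; 0 0 0 0; 0 0 0 0; 0 0 0 0; 0 0 0 0", grip=0.015, force=40)

```text
clock: 8.8
tool_pos: [0.4318, -0.0057, 0.0095]
ee_rot: [[-1.0, -0.0, 0.002], [-0.0, 1.0, 0.0], [-0.002, 0.0, -1.0]]
force: [-0.7, 1.2, 6.6]
gripper_width: 0.0282
grip_force: 40.3
```

>>> send_rows(commands="0 0 -0.012 0; 0 0 -0.03 0; 0 0 -0.05 0; 0 -0.02 -0.07 0; 0 -0.05 -0.08 0")

```text
clock: 9.3
tool_pos: [0.4317, -0.0556, 0.0905]
ee_rot: [[-1.0, -0.002, 0.002], [-0.002, 1.0, -0.0], [-0.002, -0.0, -1.0]]
force: [0.5, -0.5, -1.8]
gripper_width: 0.0283
grip_force: 39.9
```

>>> send_rows(commands="0.002 -0.045 0 0; 0.003 -0.09 0 0; 0.005 -0.135 0 0; 0.006 -0.175 0 0; 0.006 -0.197 0 0")

```text
clock: 9.8
tool_pos: [0.4249, -0.256, 0.089]
ee_rot: [[-1.0, 0.002, 0.001], [0.002, 1.0, -0.002], [-0.001, -0.002, -1.0]]
force: [0.0, -0.2, -1.4]
gripper_width: 0.0287
grip_force: 39.9
```

```bash
python3 - <<'E'
from h import *
st();w=snap('wrist');find('wrist','gauge_nest_floor','gauge_mid');st()
c=np.zeros((400,800,3),np.uint8);c[:325,:520]=cv2.resize(w['color'][:,:,::-1],(520,325));
s=snap('scene')['color'][230:340,280:390,::-1];c[:280,520:]=cv2.resize(s,(280,280));cv2.imwrite('pics/g1.png',c)
E
```

```text
t 9.8 tcp [ 0.4249 -0.256   0.089 ] yawx 179.87 z [ 0.001 -0.002 -1.   ] w 0.0287 gf 39.9 f [ 0.  -0.2 -1.4]
wrist gauge_nest_floor [(0.89, [0.423, -0.2552, 0.0085])]
wrist gauge_mid [(0.63, [0.4223, -0.2591, 0.0989])]
t 9.95 tcp [ 0.4249 -0.2539  0.0888] yawx 179.86 z [ 0. -0. -1.] w 0.0284 gf 39.9 f [ 0.3  0.3 -1.2]
```

View pics/g1.png

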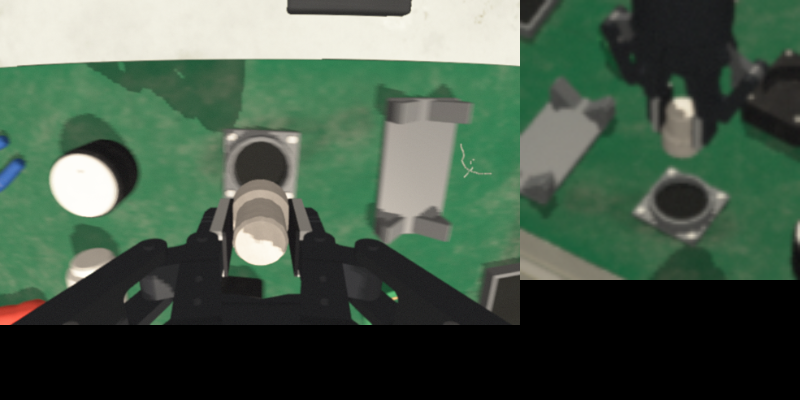

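The wrist view shows the gauge held upright at (262,235), directly in line with the small nest at (260,165); the scene crop agrees.

>>> send_rows(commands="0.001 0 0.025 0; 0.001 0 0.05 0; 0.001 0 0.065 0; 0.001 0 0.072 0; 0.001 0 0.0745 0")

```text
clock: 10.5
tool_pos: [0.4238, -0.2515, 0.0139]
ee_rot: [[-1.0, -0.001, -0.001], [-0.001, 1.0, 0.001], [0.001, 0.001, -1.0]]
force: [-0.1, -0.3, -1.8]
gripper_width: 0.0283
grip_force: 39.9
```

>>> send_rows(commands="0 0 0 0; 0 0 0 0; 0 0 0 0; 0 0 0 0; 0 0 0 0", grip=0.045)

```text
clock: 11.0
tool_pos: [0.4242, -0.2528, 0.0146]
ee_rot: [[-1.0, -0.0, 0.0], [-0.0, 1.0, -0.0], [-0.0, -0.0, -1.0]]
force: [0.1, 0.1, 0.7]
gripper_width: 0.0448
grip_force: 0.0
```

>>> send_rows(commands="0 0 -0.015 0; 0 0 -0.05 0; 0 0 -0.09 0; -0.03 0 -0.12 0; -0.07 -0.015 -0.13 0")

```text
clock: 11.5
tool_pos: [0.4951, -0.2676, 0.1483]
ee_rot: [[-1.0, 0.0, 0.003], [0.0, 1.0, -0.002], [-0.003, -0.002, -1.0]]
force: [0.2, -0.8, -0.3]
gripper_width: 0.0449
grip_force: 0.0
```

>>> send_rows(commands="-0.03 -0.01 0 2; -0.06 -0.015 0 4; -0.078 -0.015 0 5.3; -0.078 -0.015 0 5.3; -0.078 -0.015 0 5.3", grip=0.08)

```text
clock: 12.0
tool_pos: [0.5715, -0.2824, 0.1439]
ee_rot: [[-0.996, 0.091, -0.001], [0.091, 0.996, 0.0], [0.001, 0.0, -1.0]]
force: [-0.4, 1.1, -0.1]
gripper_width: 0.0796
grip_force: 0.0
```

```bash
python3 - <<'E'
from h import *
st();w=snap('wrist');t=snap('top');find('wrist','jig_mid','barrel_mid','gauge_mid')
print('jig w',meas(w,(.51,.64,-.34,-.23),.028,dark))
print('gauge w',meas(w,(.37,.48,-.3,-.2),.044,white),'t',meas(t,(.37,.48,-.3,-.2),.044,white))
c=np.zeros((400,800,3),np.uint8);c[:325,:520]=cv2.resize(w['color'][:,:,::-1],(520,325));
s=snap('scene')['color'][230:340,300:410,::-1];c[:280,520:]=cv2.resize(s,(280,280));cv2.imwrite('pics/j1.png',c)
E
```

```text
t 12.0 tcp [ 0.5715 -0.2824  0.1439] yawx 174.76 z [-0.001  0.    -1.   ] w 0.0796 gf 0.0 f [-0.4  1.1 -0.1]
wrist jig_mid [(0.68, [0.5731, -0.284, 0.0146])]
wrist barrel_mid [(0.74, [0.5784, -0.4054, 0.0214])]
wrist gauge_mid []
jig w [0.583, -0.2832, 0.037, 0.0545, -77.2213]Traceback (most recent call last):
  File "<stdin>", line 4, in <module>
  File "h.py", line 32, in meas
    im=ortho(d,*box,z,mpp).astype(int);return blob(im,fn(im),box[1],box[3],mpp)
                                              ~~~~^^^^^^^^^^^^^^^^^^^^^^^^^^^^^
  File "h.py", line 27, in blob
    cs,_=cv2.findContours(mask,cv2.RETR_EXTERNAL,cv2.CHAIN_APPROX_NONE);c=max(cs,key=cv2.contourArea)
                                                                          ~~~^^^^^^^^^^^^^^^^^^^^^^^^
ValueError: max() iterable argument is empty
```

```bash
python3 - <<'E'
from h import *
st();w=snap('wrist');t=snap('top')
o=ortho(w,.5,.65,-.36,-.2,.028);g=ortho(t,.37,.48,-.31,-.19,.044)
print('jig w',meas(w,(.51,.64,-.345,-.23),.028,notgreen))
c=np.zeros((600,800,3),np.uint8);c[:325,:520]=cv2.resize(w['color'][:,:,::-1],(520,325));c[:220,540:540+g.shape[1]]=g[:,:,::-1]
c[300:,500:500+o.shape[1]]=o[:300,:300,::-1]
s=snap('scene')['color'][250:350,290:400,::-1];c[330:600,:297]=cv2.resize(s,(297,270));cv2.imwrite('pics/j1.png',c)
E
```

```text
t 12.25 tcp [ 0.5714 -0.2827  0.1446] yawx 174.69 z [-0. -0. -1.] w 0.0801 gf 0.0 f [ 0.3 -0.5 -0.6]
jig w [0.5722, -0.2853, 0.061, 0.0813, -5.9469]Traceback (most recent call last):
  File "<stdin>", line 5, in <module>
ValueError: could not broadcast input array from shape (219,240,3) into shape (220,240,3)
```

```bash
python3 - <<'E'
from h import *
st();w=snap('wrist');t=snap('top')
g=ortho(t,.37,.48,-.31,-.19,.044)
c=np.zeros((600,800,3),np.uint8);c[:325,:520]=cv2.resize(w['color'][:,:,::-1],(520,325));c[:200,540:740]=g[:200,:200,::-1]
s=snap('scene')['color'][250:350,290:400,::-1];c[330:600,:297]=cv2.resize(s,(297,270));cv2.imwrite('pics/j1.png',c)
E
```

```text
t 12.35 tcp [ 0.5717 -0.2828  0.1446] yawx 174.69 z [ 0. -0. -1.] w 0.0799 gf 0.0 f [-0.3 -0.7  0.5]
```

View pics/j1.png

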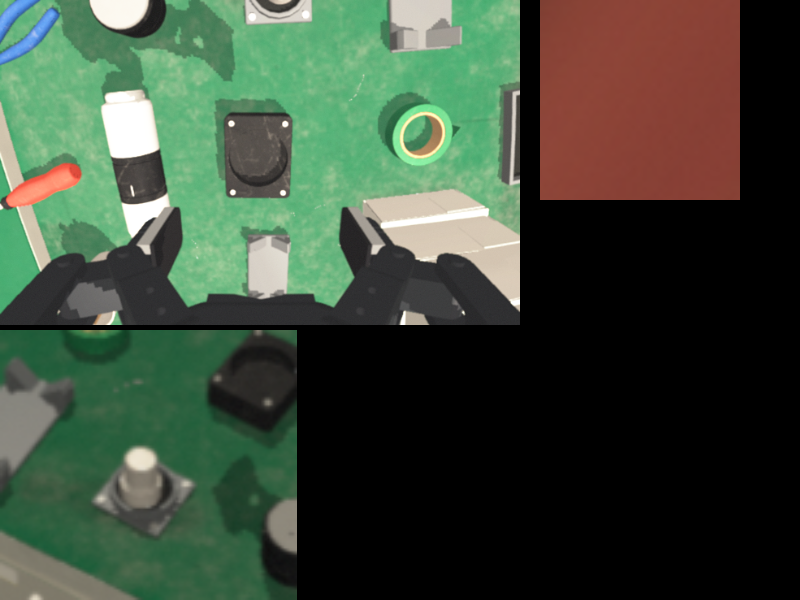

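The scene crop shows the gauge upright in its nest at (142,480). The wrist view shows the jig at (258,155), square to the gripper and centred, with the barrel well left of the fingers.

>>> send_rows(commands="-0.0005 -0.002 0.04 0.4; -0.0005 -0.002 0.08 0.4; -0.0005 -0.002 0.115 0.4; -0.0005 -0.002 0.135 0.4; -0.0005 -0.002 0.14 0.4", grip=0.078)

```text
clock: 13.0
tool_pos: [0.5707, -0.2837, 0.0017]
ee_rot: [[-0.995, 0.099, -0.004], [0.099, 0.995, 0.002], [0.004, 0.002, -1.0]]
force: [0.4, 0.9, -0.3]
gripper_width: 0.0779
grip_force: 0.0
```

>>> send_rows(commands="0 0 0 0; 0 0 0 0; 0 0 0 0; 0 0 0 0; 0 0 0 0", grip=0.045, force=50)

```text
clock: 13.5
tool_pos: [0.5728, -0.2849, 0.0051]
ee_rot: [[-0.995, 0.099, 0.001], [0.099, 0.995, -0.001], [-0.001, -0.0, -1.0]]
force: [-1.3, 0.5, 2.3]
gripper_width: 0.0608
grip_force: 57.3
```

>>> send_rows(commands="0 0 -0.012 0; 0 0 -0.03 0; 0 0 -0.055 0; 0.02 0 -0.085 0; 0.05 0 -0.11 0")

```text
clock: 14.0
tool_pos: [0.5235, -0.2801, 0.1165]
ee_rot: [[-0.995, 0.098, 0.002], [0.098, 0.995, -0.001], [-0.002, -0.001, -1.0]]
force: [0.0, -0.4, -2.8]
gripper_width: 0.0609
grip_force: 56.8
```

>>> send_rows(commands="0.03 0.01 0 -4; 0.06 0.025 0 -8; 0.08 0.045 0 -11.8; 0.09 0.07 0 -11.8; 0.09 0.11 0 -11.8")

```text
clock: 14.5
tool_pos: [0.443, -0.1616, 0.1153]
ee_rot: [[-0.995, -0.104, 0.001], [-0.104, 0.995, -0.001], [-0.001, -0.001, -1.0]]
force: [1.2, 1.5, -2.3]
gripper_width: 0.0609
grip_force: 56.8
```

```bash
python3 - <<'E'
from h import *
st();t=snap('top');find('top','jig_nest_floor')
print('jignest floor',meas(t,(.51,.64,-.045,.07),.004,dark))
o=monitor.get_obs();print(o['ee_rot'].T@(np.array([.577,.0165,.11])-o['tool_pos']))
E
```

```text
t 14.5 tcp [ 0.443  -0.1616  0.1153] yawx -174.05 z [ 0.001 -0.001 -1.   ] w 0.0609 gf 56.8 f [ 1.2  1.5 -2.3]
top jig_nest_floor [(0.73, [0.5777, 0.0122, 0.0036]), (0.51, [0.5796, 0.1438, 0.0053])]
jignest floor [0.5768, 0.017, 0.0911, 0.0728, 6.1155]
[-0.15191417  0.15851986  0.00540099]
```

>>> send_rows(commands="0 0.04 0 0; 0 0.08 0 0; 0 0.12 0 0; -0.03 0.15 0 0; -0.065 0.158 0 0")

```text
clock: 15.1
tool_pos: [0.4913, 0.0054, 0.1153]
ee_rot: [[-0.994, -0.109, -0.0], [-0.109, 0.994, 0.001], [0.0, 0.001, -1.0]]
force: [1.4, -0.3, -3.0]
gripper_width: 0.0608
grip_force: 56.9
```

>>> send_rows(commands="-0.03 0 0.01 0; -0.06 0 0.03 0; -0.08 0 0.045 0; -0.086 0 0.05 0; -0.086 0 0.05 0")

```text
clock: 15.6
tool_pos: [0.5771, 0.0117, 0.064]
ee_rot: [[-0.994, -0.106, -0.001], [-0.106, 0.994, -0.0], [0.001, 0.0, -1.0]]
force: [-0.0, -0.4, -2.6]
gripper_width: 0.0608
grip_force: 56.9
```

```bash
python3 - <<'E'
from h import *
st();w=snap('wrist');find('wrist','jig_nest_floor','jig_mid');st();find('top','jig_nest_floor')
c=np.zeros((500,800,3),np.uint8);c[:325,:520]=cv2.resize(w['color'][:,:,::-1],(520,325));
s=snap('scene')['color'][170:270,210:320,::-1];c[:255,520:]=cv2.resize(s,(280,255));cv2.imwrite('pics/j2.png',c);cv2.imwrite('pics/j2f.png',w['color'][:,:,::-1])
E
```

```text
t 15.6 tcp [0.5771 0.0117 0.064 ] yawx -173.89 z [-0.001 -0.    -1.   ] w 0.0608 gf 56.9 f [-0.  -0.4 -2.6]
wrist jig_nest_floor []
wrist jig_mid [(0.7, [0.5811, 0.0157, 0.0723])]
t 15.75 tcp [0.5767 0.0116 0.0652] yawx -173.91 z [ 0. -0. -1.] w 0.0604 gf 56.9 f [-0.1 -0.5 -2.2]
top jig_nest_floor [(0.73, [0.5777, 0.0122, 0.0036]), (0.51, [0.5796, 0.1438, 0.0053])]
```

View pics/j2.png

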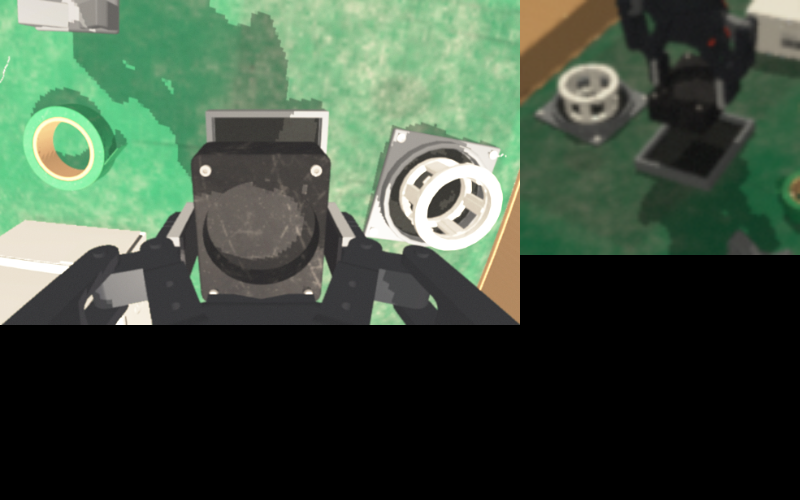

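The jig is held square over the tray. The near tray rim (206–328, row 111) is about 6 px right of the jig's centre, so a small +y correction is needed. The cage sits in its nest at right.

```bash
python3 - <<'E'
from h import *
o=monitor.get_obs();w=snap('wrist');R=o['ee_rot'];p=o['tool_pos'];st()
a=at(w,(253.5,137.5),.012);b=at(w,(403.7,135.2),.012);m=(a+b)/2;v=b-a
yw=np.degrees(np.arctan2(v[1],v[0]))-90;n=np.array([np.cos(np.radians(yw)),np.sin(np.radians(yw)),0])
print(a,b,np.linalg.norm(v),yw,'centre',m+.05*n, 'shift tool',R.T@(m+.05*n-p), R.T@(np.array([.577,.0168,0])-p))
E
```

```text
t 15.9 tcp [0.5771 0.0116 0.0652] yawx -173.91 z [ 0.001 -0.    -1.   ] w 0.0608 gf 56.9 f [ 0.   0.2 -3.2]
[ 0.53375968 -0.02974259  0.012     ] [0.52384908 0.05121665 0.012     ] 0.08156358644870992 6.979118042938055 centre [0.57843391 0.01681241 0.012     ] shift tool [-0.00192237  0.00505735  0.05331511] [-0.00048623  0.00520024  0.065314  ]
```

>>> send_rows(commands="-0.001 0.005 0.015 -0.4; -0.001 0.005 0.03 -0.4; -0.001 0.005 0.043 -0.4; -0.001 0.005 0.051 -0.4; -0.001 0.005 0.054 -0.4")

```text
clock: 16.4
tool_pos: [0.5773, 0.0168, 0.0096]
ee_rot: [[-0.994, -0.113, -0.001], [-0.113, 0.994, 0.0], [0.001, 0.0, -1.0]]
force: [-0.1, -0.3, -2.8]
gripper_width: 0.0612
grip_force: 57.0
```

>>> send_rows(commands="0 0 0.001 0; 0 0 0.0015 0; 0 0 0.0015 0; 0 0 0.0015 0")

```text
clock: 16.8
tool_pos: [0.5781, 0.0168, 0.0092]
ee_rot: [[-0.994, -0.113, 0.001], [-0.113, 0.994, -0.0], [-0.001, -0.0, -1.0]]
force: [0.1, 0.3, -4.0]
gripper_width: 0.0611
grip_force: 57.0
```

>>> send_rows(commands="0 0 0 0; 0 0 0 0; 0 0 0 0; 0 0 0 0; 0 0 0 0", grip=0.076)

```text
clock: 17.3
tool_pos: [0.5779, 0.0169, 0.0089]
ee_rot: [[-0.994, -0.113, 0.0], [-0.113, 0.994, -0.0], [-0.0, -0.0, -1.0]]
force: [0.7, 0.3, -0.5]
gripper_width: 0.0763
grip_force: 0.0
```

>>> send_rows(commands="0 0 -0.015 0; 0 0 -0.045 0; 0 0 -0.085 0; 0.03 0 -0.11 2; 0.07 0 -0.12 5")

```text
clock: 17.8
tool_pos: [0.5103, 0.0087, 0.1313]
ee_rot: [[-1.0, -0.025, 0.005], [-0.025, 1.0, -0.001], [-0.005, -0.001, -1.0]]
force: [0.7, -0.8, -0.3]
gripper_width: 0.0759
grip_force: 0.0
```

```bash
python3 - <<'E'
from h import *
st();w=snap('wrist');find('wrist','jig_mid')
s=snap('scene')['color'][170:270,210:320,::-1]
c=np.zeros((400,800,3),np.uint8);c[:325,:520]=cv2.resize(w['color'][:,:,::-1],(520,325));c[:255,520:]=cv2.resize(s,(280,255));cv2.imwrite('pics/j3.png',c)
o=monitor.get_obs();print(o['ee_rot'].T@(np.array([.45,-.25,.17])-o['tool_pos']))
E
```

```text
t 17.8 tcp [0.5103 0.0087 0.1313] yawx -178.56 z [ 0.005 -0.001 -1.   ] w 0.0759 gf 0.0 f [ 0.7 -0.8 -0.3]
wrist jig_mid [(0.58, [0.5796, 0.0214, 0.0182])]
[ 0.06341204 -0.25736318 -0.0403269 ]
```

View pics/j3.png

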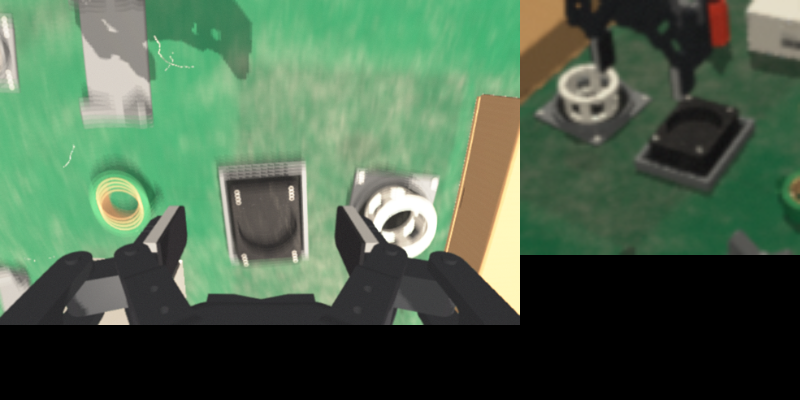

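The jig sits flush inside the tray at (263,215) in the wrist view, confirmed by the scene crop, and the cage is undisturbed. The barrel is next.

>>> send_rows(commands="0.03 -0.03 -0.02 1; 0.055 -0.075 -0.04 2; 0.06 -0.125 -0.04 2; 0.06 -0.175 -0.04 2; 0.06 -0.225 -0.04 2")

```text
clock: 18.45
tool_pos: [0.4546, -0.2152, 0.1691]
ee_rot: [[-1.0, 0.008, 0.001], [0.008, 1.0, -0.001], [-0.001, -0.001, -1.0]]
force: [0.5, 0.0, 0.2]
gripper_width: 0.076
grip_force: 0.0
```

>>> send_rows(commands="-0.01 -0.045 0 0; -0.04 -0.09 0 0; -0.08 -0.13 0 0; -0.11 -0.16 0 0; -0.12 -0.17 0 0", grip=0.07)

```text
clock: 18.95
tool_pos: [0.5752, -0.3874, 0.167]
ee_rot: [[-1.0, 0.01, 0.001], [0.01, 1.0, -0.001], [-0.001, -0.001, -1.0]]
force: [-1.1, 0.3, -0.7]
gripper_width: 0.0698
grip_force: 0.0
```

```bash
python3 - <<'E'
from h import *
st();monitor;snap('top');snap('top');st();w=snap('wrist');find('wrist','barrel_mid')
for z in (.0225,.03):print(meas(w,(.48,.67,-.45,-.35),z,lambda im:~(im[:,:,1]-im[:,:,0]>25)))
cv2.imwrite('pics/b1.png',w['color'][:,:,::-1])
t=snap('top');print('cradle t',[meas(t,(.34,.51,-.18,-.07),z,grey) for z in (.005,.015)])
E
```

```text
t 18.95 tcp [ 0.5752 -0.3874  0.167 ] yawx 179.45 z [ 0.001 -0.001 -1.   ] w 0.0698 gf 0.0 f [-1.1  0.3 -0.7]
t 19.05 tcp [ 0.5741 -0.3858  0.1667] yawx 179.48 z [-0.  0. -1.] w 0.0699 gf 0.0 f [-0.4  0.1  0.3]
wrist barrel_mid [(0.94, [0.5773, -0.3995, 0.0206])]
[0.581, -0.4005, 0.0453, 0.1611, -0.7813]
[0.579, -0.4001, 0.0441, 0.1562, -0.7902]
cradle t [[0.4268, -0.1272, 0.1216, 0.0686, 1.0912], [0.427, -0.1275, 0.1206, 0.0685, 0.7921]]
```

View pics/b1.png

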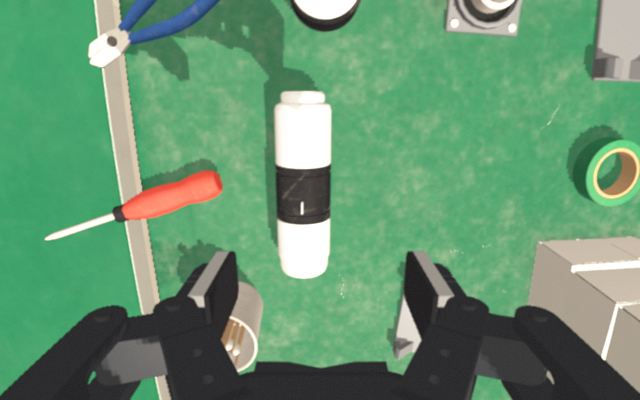

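The barrel is at (303,185) with its band at rows 165–222. A pencil cup stands at (240,325), near the left finger's side, so I'll locate it.

```bash
python3 - <<'E'
from h import *
w=snap('wrist');t=snap('top');s=snap('scene')
print('band top',at(w,(303,165),.045),at(w,(303,222),.045)); print('ends',at(w,(303,92),.03),at(w,(304,277),.03))
print('cradle?')
# cup: triangulate rim centre top (447,166) & scene (486,242)
def ray(d,uv):r=d['M']@und(d,uv);return d['C'],r/np.linalg.norm(r)
P=[ray(t,(447,166)),ray(s,(486,246))]
A=sum(np.eye(3)-np.outer(r,r) for _,r in P);b=sum((np.eye(3)-np.outer(r,r))@c for c,r in P);print('cup rim',np.linalg.solve(A,b))
print('cup base near edge (scene)',at(s,(486,272),0),at(s,(473,262),0))
E
```

```text
band top [ 0.5531447  -0.39591272  0.045     ] [ 0.59848158 -0.39690965  0.045     ]
ends [ 0.50007292 -0.39550233  0.03      ] [ 0.65481504 -0.3980132   0.03      ]
cradle?
cup rim [ 0.70245305 -0.46786496  0.06049243]
cup base near edge (scene) [ 0.68493966 -0.48242075  0.        ] [ 7.01483474e-01 -4.47265416e-01 -1.11022302e-16]
```

>>> send_rows(commands="-0.002 -0.013 0.035 0.2; -0.002 -0.013 0.07 0.2; -0.002 -0.013 0.095 0.2; -0.002 -0.013 0.108 0.2; -0.002 -0.013 0.11 0.2")

```text
clock: 19.85
tool_pos: [0.5737, -0.3959, 0.0578]
ee_rot: [[-1.0, 0.012, -0.002], [0.012, 1.0, 0.001], [0.002, 0.001, -1.0]]
force: [0.2, 0.2, 0.3]
gripper_width: 0.07
grip_force: 0.0
```

```bash
python3 - <<'E'
from h import *
for _ in range(3):w=snap('wrist')
st();find('wrist','barrel_mid')
im=w['color'].astype(int);row=im[230];wh=np.where(row[200:440].min(1)>140)[0]+200
print(wh.min() if len(wh) else None,wh.max() if len(wh) else None)
print(meas(w,(.5,.6,-.44,-.36),.03,white), meas(w,(.52,.6,-.45,-.36),.045,dark))
cv2.imwrite('pics/b2.png',w['color'][:,:,::-1])
E
```

```text
t 20.0 tcp [ 0.5752 -0.3973  0.0605] yawx 179.31 z [ 0.002 -0.001 -1.   ] w 0.0699 gf 0.0 f [-0.4  0.2  0.3]
wrist barrel_mid [(0.73, [0.5768, -0.4038, 0.0203])]
None None
[0.532, -0.4002, 0.061, 0.0425, 0.0] [0.5772, -0.4006, 0.0391, 0.0459, -0.7639]
```

View pics/b2.png

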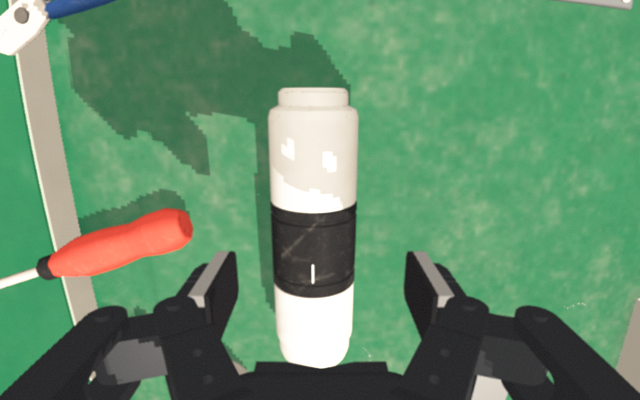

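The barrel's axis is at column 314 and the finger midpoint at 321, so I'll shift 3 mm in −y. The screwdriver tip at (190,225) is about 69 mm from the barrel's axis, clear of the fingers.

>>> send_rows(commands="-0.001 -0.003 0.02 0; -0.001 -0.003 0.037 0; -0.001 -0.003 0.05 0; -0.001 -0.003 0.056 0; -0.001 -0.003 0.057 0", grip=0.066)

```text
clock: 20.55
tool_pos: [0.5754, -0.3997, 0.0016]
ee_rot: [[-1.0, 0.012, -0.0], [0.012, 1.0, 0.0], [0.0, 0.0, -1.0]]
force: [-0.3, 0.6, -0.1]
gripper_width: 0.0658
grip_force: 0.0
```

>>> send_rows(commands="0 0 0 0; 0 0 0 0; 0 0 0 0; 0 0 0 0; 0 0 0 0", grip=0.03, force=45)

```text
clock: 21.05
tool_pos: [0.5761, -0.4003, 0.0029]
ee_rot: [[-1.0, 0.012, 0.001], [0.012, 1.0, -0.001], [-0.001, -0.001, -1.0]]
force: [-1.3, 0.7, 5.8]
gripper_width: 0.0438
grip_force: 46.1
```

>>> send_rows(commands="0 0 -0.012 0; 0 0 -0.03 0; 0 0 -0.06 0; 0 0 -0.1 0; 0.03 0.01 -0.13 0")

```text
clock: 21.55
tool_pos: [0.5481, -0.3908, 0.1346]
ee_rot: [[-1.0, 0.011, 0.004], [0.011, 1.0, -0.003], [-0.004, -0.003, -1.0]]
force: [-0.6, -1.8, -0.6]
gripper_width: 0.0436
grip_force: 46.1
```

```bash
python3 - <<'E'
from h import *
st();w=snap('wrist');find('wrist','barrel_mid','unit_mid');find('top','unit_mid')
o=monitor.get_obs();cv2.imwrite('pics/b3.png',w['color'][:,:,::-1]);print(o['ee_rot'].T@(np.array([.427,-.126,.14])-o['tool_pos']))
E
```

```text
t 21.55 tcp [ 0.5481 -0.3908  0.1346] yawx 179.36 z [ 0.004 -0.003 -1.   ] w 0.0436 gf 46.1 f [-0.6 -1.8 -0.6]
wrist barrel_mid [(0.9, [0.549, -0.3924, 0.1526])]
wrist unit_mid []
top unit_mid [(0.47, [0.5739, -0.405, 0.0212])]
[ 0.12193343  0.2622408  -0.00728151]
```

>>> send_rows(commands="0.035 0.02 0 -0.8; 0.07 0.05 0 -1.6; 0.1 0.09 0 -1.6; 0.115 0.13 0 -1.6; 0.122 0.17 0 -1.6")

```text
clock: 22.25
tool_pos: [0.4237, -0.2162, 0.1307]
ee_rot: [[-1.0, -0.014, -0.002], [-0.014, 1.0, 0.002], [0.002, 0.002, -1.0]]
force: [1.0, -0.2, -1.3]
gripper_width: 0.0439
grip_force: 46.2
```

>>> send_rows(commands="0 0.04 0.01 0; 0 0.07 0.03 0; 0 0.09 0.05 0; 0 0.093 0.06 0; 0 0.093 0.06 0")

```text
clock: 22.75
tool_pos: [0.4233, -0.1243, 0.0703]
ee_rot: [[-1.0, -0.017, -0.003], [-0.017, 1.0, 0.001], [0.003, 0.001, -1.0]]
force: [-0.5, -0.2, -1.6]
gripper_width: 0.044
grip_force: 46.3
```

```bash
python3 - <<'E'
from h import *
for _ in range(3):w=snap('wrist')
st();find('wrist','cradle_seat','barrel_mid');find('top','cradle_seat')
c=np.zeros((500,800,3),np.uint8);c[:400,:640]=w['color'][:,:,::-1]
s=snap('scene')['color'][235:345,240:350,::-1];cv2.imwrite('pics/b4.png',np.hstack([c[:400,:500],cv2.resize(s,(300,300),interpolation=2)[:300] if 0 else np.vstack([cv2.resize(s,(300,300)),np.zeros((100,300,3),np.uint8)])]))
E
```

```text
t 22.9 tcp [ 0.4249 -0.1262  0.0722] yawx -179.14 z [ 0.001 -0.001 -1.   ] w 0.0434 gf 46.3 f [-0.7 -0.1 -1.4]
wrist cradle_seat []
wrist barrel_mid [(0.82, [0.4274, -0.1243, 0.0904])]
top cradle_seat [(0.75, [0.71, -0.2847, 0.0238]), (0.67, [0.4259, -0.1227, 0.0299])]
```

View pics/b4.png

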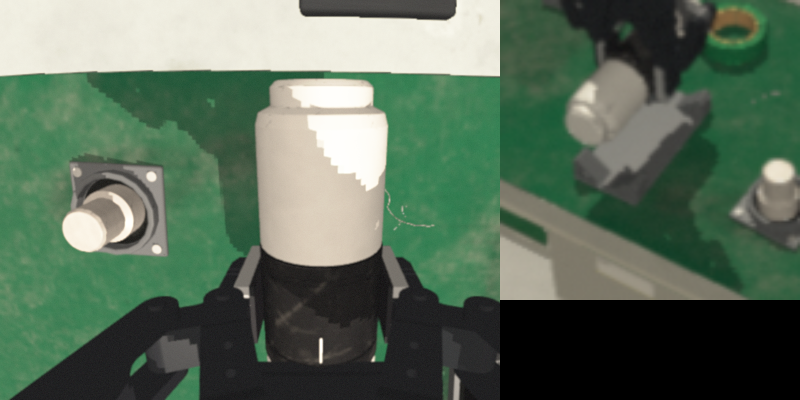

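The barrel hangs level above the cradle, and the gauge stands in its nest at (105,215). The cradle is hidden in the wrist view, so I'll fit its outline in the earlier static pictures.

```bash
cat > fit.py <<'E'
from h import *
from scipy.optimize import minimize
T=snap('top');S=snap('scene')
def pxs(d,X):
    p=(X-d['C'])@d['M'];s=p[:,:2]/p[:,2:];s=s*(1+d['k1']*(s**2).sum(1,keepdims=True));K=d['camera_matrix'];return s*[K[0,0],K[1,1]]+K[:2,2]
F=4
def sil(d,p,roi):
    x,y,a,hw=p;c,s=np.cos(np.radians(a)),np.sin(np.radians(a));m=np.zeros((roi[3]*F,roi[2]*F),np.uint8)
    def hull(P):
        P=np.array(P,float);W=np.c_[x+P[:,0]*c-P[:,1]*s,y+P[:,0]*s+P[:,1]*c,P[:,2]]
        q=((pxs(d,W)-roi[:2]+.5)*F*16).astype(np.int32);cv2.fillConvexPoly(m,cv2.convexHull(q),255,shift=4)
    hull([(i*.06,j*.03,k) for i in(-1,1) for j in(-1,1) for k in(0,.005)])
    for e in(-1,1):
        for j in(-1,1): hull([(e*.05+i*.008,j*w,k) for i in(-1,1) for w,k in((.004,.005),(.008,.009),(hw,.024),(hw,.005))])
    return cv2.resize(m,(roi[2],roi[3]),interpolation=cv2.INTER_AREA)/255.
def data(f,roi,seed):
    im=cv2.imread(f)[roi[1]:roi[1]+roi[3],roi[0]:roi[0]+roi[2]].astype(float)
    g=im[:,:,1]-im[:,:,2]   # green minus red: bench >0, grey ~0
    bench=np.median(g[g>12]);return np.clip(1-g/bench,0,1)
rs=[(T,'pics/top0.png',(292,235,50,65)),(S,'pics/scene0.png',(258,252,70,66))]
D=[data(f,r,0) for _,f,r in rs]
def cost(p,which=(0,1)):
    e=0
    for i in which:
        m=sil(rs[i][0],p,rs[i][2]);e+=np.minimum((m-D[i])**2,.5).mean()
    return e
for wch in((0,1),(0,),(1,)):
    r=min((minimize(cost,[.426+dx,-.125,a,.03],args=(wch,),method='Nelder-Mead',options=dict(initial_simplex=np.array([.426+dx,-.125,a,.03])+np.vstack([np.zeros(4),np.diag([.005,.005,3,.004])]))) for dx in(-.004,.004) for a in(-2,3)),key=lambda r:r.fun)
    print(wch,r.x.round(4),r.fun)
r0=r
E
python3 fit.py
```

```text
(0, 1) [ 0.428  -0.1233  0.9946  0.028 ] 0.05312109125360698
(0,) [ 0.4267 -0.1238  0.8961  0.0309] 0.017591242658149233
(1,) [ 0.4291 -0.123   0.6769  0.0274] 0.03374210537092785
```

```bash
python3 - <<'E'
from h import *
st();o=monitor.get_obs();print(o['ee_rot'].T@(np.array([.4257,-.124,.03])-o['tool_pos']))
E
```

```text
t 23.2 tcp [ 0.4244 -0.1256  0.0721] yawx -179.13 z [ 0.001 -0.    -1.   ] w 0.0437 gf 46.3 f [ 0.3 -0.9 -1.9]
[-0.0012551   0.00156255  0.04214698]
```

>>> send_rows(commands="-0.0013 0.0016 0.012 0; -0.0013 0.0016 0.024 0; -0.0013 0.0016 0.035 0; -0.0013 0.0016 0.041 0; -0.0013 0.0016 0.042 0")

```text
clock: 23.7
tool_pos: [0.425, -0.1233, 0.0292]
ee_rot: [[-1.0, -0.016, -0.001], [-0.016, 1.0, 0.0], [0.001, 0.001, -1.0]]
force: [0.3, 0.4, -1.4]
gripper_width: 0.0438
grip_force: 46.3
```

```bash
python3 - <<'E'
from h import *
for _ in range(4):w=snap('wrist')
st();s=snap('scene');cv2.imwrite('pics/s5.png',s['color'][:,:,::-1]);cv2.imwrite('pics/w5.png',w['color'][:,:,::-1])
find('wrist','barrel_mid','cradle_seat');find('scene','barrel_mid','cradle_seat')
E
```

```text
t 23.9 tcp [ 0.4258 -0.1236  0.0302] yawx -179.1 z [ 0.001 -0.    -1.   ] w 0.0438 gf 46.3 f [-0.4  0.3 -1.6]
wrist barrel_mid [(0.62, [0.427, -0.1241, 0.0478])]
wrist cradle_seat []
scene barrel_mid [(0.83, [0.4277, -0.1217, 0.0548])]
scene cradle_seat [(0.88, [0.7189, -0.2874, 0.0293]), (0.74, [0.4258, -0.1257, 0.0368])]
```

>>> send_rows(commands="0 0 0.004 0; 0 0 0.008 0; 0 0 0.012 0; 0 0 0.015 0; 0 0 0.015 0")

```text
clock: 24.65
tool_pos: [0.425, -0.1232, 0.0143]
ee_rot: [[-1.0, -0.016, -0.001], [-0.016, 1.0, 0.0], [0.001, 0.0, -1.0]]
force: [0.6, 0.6, -1.4]
gripper_width: 0.0438
grip_force: 46.3
```

>>> send_rows(commands="0 0 0.001 0; 0 0 0.002 0; 0 0 0.003 0; 0 0 0.0035 0; 0 0 0.0035 0")

```text
clock: 25.15
tool_pos: [0.4259, -0.1241, 0.0118]
ee_rot: [[-1.0, -0.016, 0.001], [-0.016, 1.0, -0.001], [-0.001, -0.001, -1.0]]
force: [-1.8, -2.2, 4.9]
gripper_width: 0.0437
grip_force: 47.0
```

Contact now shows at the expected height, so I'll release gently.

>>> send_rows(commands="0 0 0 0; 0 0 0 0; 0 0 0 0; 0 0 0 0; 0 0 0 0", grip=0.062)

```text
clock: 25.65
tool_pos: [0.4254, -0.1234, 0.0113]
ee_rot: [[-1.0, -0.016, -0.0], [-0.016, 1.0, 0.0], [0.0, 0.0, -1.0]]
force: [-0.1, -0.7, -0.1]
gripper_width: 0.0621
grip_force: 0.0
```

>>> send_rows(commands="0 0 -0.01 0; 0 0 -0.03 0; 0 0 -0.06 0; 0 0 -0.1 0; 0 0 -0.14 0")

```text
clock: 26.15
tool_pos: [0.425, -0.1232, 0.1533]
ee_rot: [[-1.0, -0.016, -0.0], [-0.016, 1.0, 0.0], [0.0, 0.0, -1.0]]
force: [0.8, -1.6, -0.7]
gripper_width: 0.062
grip_force: 0.0
```

>>> send_rows(commands="0 0.04 -0.04 0; 0 0.08 -0.05 0; 0 0.11 -0.05 0; 0 0.125 -0.05 0; 0 0.125 -0.05 0")

```text
clock: 26.65
tool_pos: [0.4232, 0.0032, 0.2022]
ee_rot: [[-1.0, -0.019, 0.001], [-0.019, 1.0, 0.0], [-0.001, 0.0, -1.0]]
force: [0.4, 0.1, -0.3]
gripper_width: 0.0618
grip_force: 0.0
```

```bash
python3 - <<'E'
from h import *
for _ in range(4):w=snap('wrist')
st();t=snap('top');s=snap('scene')
find('wrist','barrel_mid','cradle_seat');find('top','barrel_mid','gauge_mid','jig_mid','unit_mid','cage_mid');find('scene','barrel_mid','gauge_mid','jig_mid','unit_mid','cage_mid')
print(meas(t,(.33,.53,-.18,-.07),.035,white),meas(w,(.33,.53,-.18,-.07),.031,white))
c=np.zeros((600,800,3),np.uint8);c[:400,:400]=w['color'][:,:400,::-1]
c[:400,400:]=cv2.resize(s['color'][210:310,260:360,::-1],(400,400))
c[400:]=cv2.resize(t['color'][180:290,190:440,::-1],(800,352))[:200] if 0 else 0
q=cv2.resize(t['color'][185:295,195:435,::-1],(436,200));c[400:,:436]=q
cv2.imwrite('pics/fin.png',c)
E
```

```text
t 26.85 tcp [0.4235 0.0009 0.2015] yawx -179.13 z [ 0. -0. -1.] w 0.062 gf 0.0 f [ 0.2 -0.6 -0.1]
wrist barrel_mid [(0.57, [0.4267, -0.124, 0.0256])]
wrist cradle_seat []
top barrel_mid [(0.75, [0.4252, -0.1259, 0.0254])]
top gauge_mid [(0.42, [0.4271, -0.2508, 0.0199]), (0.17, [0.5779, 0.0138, 0.002])]
top jig_mid [(0.78, [0.5789, 0.0183, 0.0199])]
top unit_mid [(0.86, [0.4224, -0.3834, 0.0237])]
top cage_mid [(0.77, [0.5755, 0.1413, 0.0168])]
scene barrel_mid [(0.36, [0.5786, 0.0199, 0.0053])]
scene gauge_mid [(0.61, [0.4258, -0.2573, 0.0233])]
scene jig_mid [(0.89, [0.5798, 0.0216, 0.0206])]
scene unit_mid [(0.75, [0.4294, -0.3816, 0.0198]), (0.54, [0.5788, 0.0179, 0.0197])]
scene cage_mid [(0.52, [0.5772, 0.1421, 0.0251]), (0.34, [0.4264, -0.2549, 0.0229])]
[0.377, -0.1225, 0.056, 0.042, 0.0] [0.4308, -0.1182, 0.159, 0.0607, 0.8127]
```

View pics/fin.png

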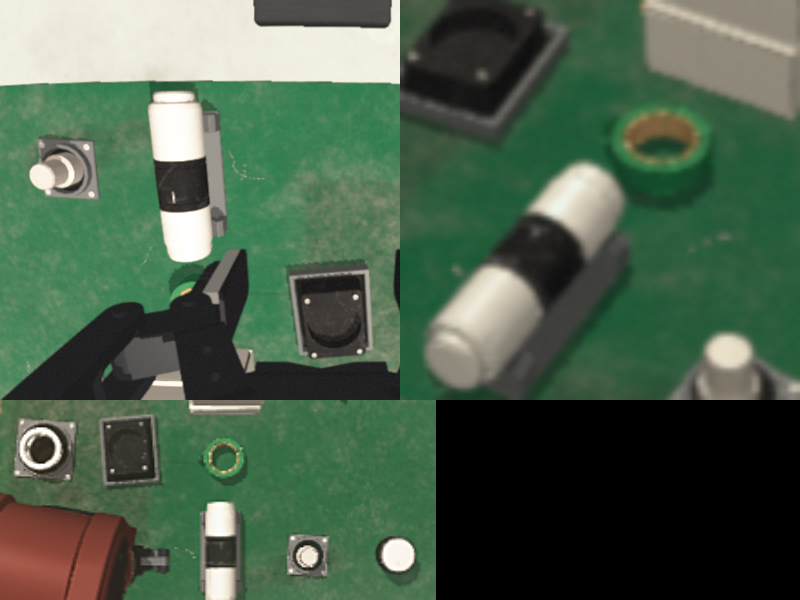

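The barrel is seated along the cradle, its ends at rows 92 and 262 and the saddles' outer edges at about 111 and 237. The cage, jig, gauge and unit all stand as they should. One numeric check of the overhang remains.

```bash
python3 - <<'E'
from h import *
w=snap('wrist');im=w['color'].astype(int)
a=at(w,(175,92),.035);b=at(w,(188,262),.031)
print('barrel ends',a,b,(a+b)/2)
col=im[95:250,214:224].mean(1);g=col[:,1]-col[:,0];print([(95+i,int(v)) for i,v in enumerate(g) if i<25 or i>130])
for v0,v1 in((111,237),):
    print([((at(w,(215,v0),z)+at(w,(223,v1),z))/2,(at(w,(223,v1),z)-at(w,(215,v0),z))[0]) for z in(.005,.015,.024)])
print('band',at(w,(180,160),.0535),at(w,(183,211),.0535))
E
```

```text
barrel ends [ 0.35210025 -0.12160281  0.035     ] [ 0.51041492 -0.12536547  0.031     ] [ 0.43125759 -0.12348414  0.033     ]
[(95, 65), (96, 65), (97, 65), (98, 65), (99, 65), (100, 63), (101, 62), (102, 62), (103, 62), (104, 63), (105, 62), (106, 62), (107, 62), (108, 62), (109, 63), (110, 60), (111, 46), (112, 35), (113, 31), (114, 32), (115, 32), (116, 33), (117, 30), (118, 29), (119, 28), (226, -4), (227, -3), (228, -3), (229, -4), (230, -4), (231, -4), (232, -3), (233, -2), (234, -1), (235, 7), (236, 29), (237, 58), (238, 71), (239, 72), (240, 73), (241, 73), (242, 74), (243, 73), (244, 72), (245, 71), (246, 70), (247, 69), (248, 67), (249, 66)]
[(array([ 0.43172441, -0.09682617,  0.005     ]), np.float64(0.12528798222822168)), (array([ 0.42942326, -0.09395802,  0.015     ]), np.float64(0.12158876043602396)), (array([ 0.42735222, -0.09137667,  0.024     ]), np.float64(0.11825946082304595))]
band [ 0.40659135 -0.11469052  0.0535    ] [ 0.45090392 -0.11615041  0.0535    ]
```

```bash
python3 -c "
from h import *
st();print(bot.hand_in())"
```

```text
t 27.6 tcp [0.4235 0.0016 0.2013] yawx -179.09 z [-0. -0. -1.] w 0.0623 gf 0.0 f [ 0.6 -0.8 -0. ]
the job is handed in; nothing more can be done
None
```

I placed all four parts in their nests in the order listed and handed the job in at 27.6 s; no verdict came back. By my measurements the barrel is centred along the cradle to about 1 mm, and the black round unit was not touched.

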